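# Slip test of a leather heel on the tilting board

## Robot

A 7-joint arm with a two-finger parallel gripper is mounted at the origin on the work surface. World frame = base frame: x ahead of the robot, y to its left, z up, the work surface at z = 0. Lengths are in mm, angles in rad, forces in N, time in s.
With the tool pointing down it reaches from about 350 to 900 mm from the base axis. Payload 7.2 kg.
Tool frame: the origin (TCP) lies midway between the tips of the shut fingers; the grasp point (between the pads) lies 19 mm behind it; z points along the fingers, y is the line along which they close (so a half turn about z gives the same grasp; the last joint's range is limited). The gripper opens to 85 mm and grips with 20 to 120 N. Pads are 22 mm wide; open, the fingers measure 114 mm over their backs; the gripper's body (76 mm by 85 mm) begins 54 mm behind the grasp point. The pads swing forward as they close: fully open they stand 13 mm farther back than shut.
Start: joints at [-1.179, 0.411, -0.013, 1.596, 0.006, 1.134, -0.082], TCP at [277.365, 560.087, 231.297] pointing down, gripper open.
Joint ranges: [-2.95, 2.95], [-0.29, 1.99], [-1.47, 1.44], [0.14, 2.54], [-1.03, 4.17], [0.13, 1.85], [-2.86, 2.86]. Speed limits (rad/s): [2.39, 2.39, 3.01, 3.01, 3.14, 3.14, 3.14].

## Interface

Orientations are given as a unit quaternion [x, y, z, w].
In Python, from workcell import bot gives the robot as it stands. The module is installed in compiled form; this text tells all that it offers.
- The arm moves only by the tool jog_arm, never from a script. Its argument "targets" is a list of rows, each an object with "grip": the opening, from 0 (shut) to 1 (fully open); "linear": the shift along the tool's x, y, z in mm, a list of three; "rotation": the turn, a rotation vector about the tool's x, y, z in rad, a list of three. In form: [{"grip": grip, "linear": [x, y, z], "rotation": [ax, ay, az]}, ...]. A call has 1 to 5 rows; each row shifts and turns the commanded pose from where the row before left it, along the tool's axes as they then stand; what a row does not reach is not made up. A row lasts 1/10 s, in which the tool goes at most 50 mm and 8.59 degrees, less where a joint would pass 70% of its speed; a pose out of reach is approached as far as the arm can. A call is refused whole if a number of a shift passes 50 or a number of a turn 0.15, either way. A call with a gripper value outside its range is refused whole. The fingers move at their own pace and stop on an object; the grip force is fixed at half the most. Time passes only in rows, so rows that do not move let the fingers close. It gives the time, the measured TCP pose, the force, the opening and the grip force at its end, in the units of the state.
- bot.read_state(): the state, without advancing time (a new reading comes with each control period).
- bot.grab_frame(name): name is "side" or "top" or "wrist"; returns a dict with "color" (400x640x3 uint8, blue, green, red), "z_map" (400x640 float32, mm along the optical axis (not along the pixel's ray), 0 where there is no reading), "mtx" (3x3 intrinsics, pixels), "R" (3x3) and "t" (3): a world point X has camera coordinates R X + t. Camera axes: x right, y down, z forward; pixel columns grow to the right and rows downward; lengths in mm; the calibration is good to about 2 mm. A picture is of the moment at which its call begins.
- bot.sign_off(): hands the job in; it is judged then, once.
The state is a dict: "time_s": time; "joint_positions": joint angles; "dq": joint speeds; "tau": joint torques, N m; "position": TCP position; "tcp_rot": TCP orientation; "wrist_force": force on the tool from outside, world axes, zero at the start; "ft_torque": the same for the moment, N m; "grip_width": finger opening in mm; "grip_force": force on a finger pad.
Only numpy, scipy, OpenCV 4.12 (cv2) and the standard library are available. Lean on these libraries where they do the work, as an engineer would, in place of code of your own. Each camera call takes 0.05 s, during which the arm holds its last target. There are 200 camera calls.

## Task

Find the angle at which the leather heel slips: slowly raise the tilting board, which has a tab at its end to hold it by, and stop when the thick leather heel has slid all the way down to the stop bar, before the thin rubber heel starts to slide too. Leave the board standing at that angle, then note the angle by swinging the brass pointer down until it lies parallel to the board, and let go. Do not touch the heels, and leave the other things on the bench where they are.

Things in the scene. Friction and masses are not known exactly. Their poses are not given: they have to be found in the camera images.
- board (a joint): Angle (rad) of the tilting board: 0 level (start), grows as the tab end (to the robot's right) is lifted, up to 0.7. The stiff hinge stays where it is left; lifting at the tab takes about 10 N. The leather heel slips somewhere between 0.24 and 0.42 rad, differently each time; the rubber heel slips 0.08 to 0.12 rad later.
- board_hinge (a point): Middle of the board's hinge line, 65 mm above the table. Turns with the board: x along the board away from the tab (the board runs to -x, roughly to the robot's right), y along the hinge, z out of its upper face, which lies 6 mm above this point. Plywood, 212 long, 168 wide, 12 thick; a steel stop bar 14 mm high crosses it, face at x = -50 mm. All on a steel base 235 x 215 mm.
- board_tab (a point): Grip place on the flat aluminium tab (34 mm wide along y, 8 thick, 62 long) at the board's free end, at x -235.3, z +28.3 mm from the hinge point in the board's axes. The strip leans 45 degrees from the board's z axis out to -x, so 45 degrees less the board's angle from vertical; gripped across its thickness, fingers pointing down along it. Ends 22 mm above this point, board 40 mm below.
- pointer (a joint): Angle (rad) of the brass pointer, 0 level, grows upwards, up to 1.3, starts at 0.8 to 1.1. It turns about the same hinge line as the board, so it is parallel to the board when both angles are equal. A stiff joint, it stays where it is left; moving it at the stud takes about 2 N.
- pointer_stud (a point): Grip place on the pointer's round stud: 10 mm diameter, sticking out sideways (to -y, away from the robot) from the pointer's end, 160 mm from the hinge line. This point is 143 mm to the -y side of the board's middle, 16 mm from the stud's end. The arm is a flat brass strip beside the board and a protractor arc. Own axes: x along the pointer from stud to hinge, y along the hinge line.
- leather_heel_centre (a point): Centre of the leather heel: D-shaped block of layered brown leather, 60 mm long, 55 wide, 30 thick (the thick one), on the left or right half of the board, some 150 mm from the hinge, round end to the tab. Against the stop bar its centre is about 80 mm from the hinge line along the board.
- rubber_heel_centre (a point): Centre of the rubber heel: the same D shape in black rubber, 14 mm thick (the thin one), beside the leather heel on the other half of the board; it must stay where it lies.
- polish_tin: Bystander: closed steel polish tin, 76 mm across, 24 mm high, standing beyond the board and pointer, off the tab end; origin at the middle of its underside.
- shoe_brush: Bystander: wooden shoe brush 150 x 45 x 40 mm lying to the left of the hinge; origin at the middle of its underside.
- glue_jar: Bystander: amber jar with black lid, 72 mm across, 85 mm high, near left of the board; origin at the middle of its underside.
- hammer: Bystander: hammer 250 mm long lying to the right of the board's tab.
- thread_spool: Bystander: pale spool 44 mm across, 58 mm high, near right of the board; origin at the middle of its underside.
- wax_block: Bystander: brown wax block 70 x 40 x 25 mm, beyond the board at its hinge end; origin at the middle of its underside.
There are look-alikes about, which are no part of the job. What is shaped like the part that bears leather_heel_centre but orange is not meant. Of the things that look like the part that bears rubber_heel_centre, the smaller one is meant.

How it is judged:
By the outcome, as a careful person would: the job done as asked, in the order asked, and still so for the second after the job is handed in, with the robot touching nothing.
It also fails if it takes over 64 s, if anything falls off the work surface, if the arm or the gripper's body presses on something with over 40 N, if the wrist force passes 120 N, or if a joint passes its speed limit or range.

## Working session

There is one attempt and no reset: what is moved stays moved. The work goes in short steps, Python scripts to look and compute and a tool call to move; the robot and the scene stay as the last step left them, time stands still between calls to the robot, and variables do not carry over. Pictures are saved under pics/ and viewed, at most 10 in all, crops included, and the job is handed in when it is done.

Besides the shell and the picture viewer there is one more tool, called by a JSON object that holds its "name" and its "arguments", one argument or row to a line. jog_arm: Moves the arm, as the interface text tells. Its arguments: {"type":"object","properties":{"targets":{"type":"array"}},"required":["targets"]}

```bash
mkdir -p pics; cat > h.py <<'E'
import numpy as np, cv2
from workcell import bot
from scipy.spatial.transform import Rotation as Ro
def look(n,f,crop=None,s=1):
    d=bot.grab_frame(n); im=d['color']
    if crop: a,b,c,e=crop; im=im[b:e,a:c]
    cv2.imwrite('pics/'+f,cv2.resize(im,None,fx=s,fy=s,interpolation=cv2.INTER_CUBIC)); np.savez('pics/'+f[:-4]+'.npz',**d); return d
def px(d,u,v):
    z=np.median([q for q in d['z_map'][v-1:v+2,u-1:u+2].ravel() if q>0]); c=np.linalg.inv(d['mtx'])@[u,v,1]*z
    return (d['R'].T@(c-d['t'])).round(1)
E
python3 - <<'E'
from h import *
s=bot.read_state(); print(s)
look('top','top1.png');look('side','side1.png')
E
```

```text
{'time_s': 0.0, 'joint_positions': array([-1.17918383,  0.41190823, -0.01272334,  1.59708345,  0.00561344,
        1.13429646, -0.08218385]), 'dq': array([-0.00124063, -0.00046572,  0.00068286, -0.0002268 , -0.00081939,
       -0.00226055, -0.00023185]), 'tau': array([-1.11351063e-03, -6.00608897e+01,  6.81745838e-01, -2.99432856e+01,
        1.38014296e-02,  1.01741889e-02, -6.87350465e-06]), 'position': array([277.16992333, 559.60383634, 230.43170086]), 'tcp_rot': array([ 2.27858385e-01,  9.73693929e-01, -8.20038357e-04, -1.27376956e-04]), 'wrist_force': array([ 0.25557883, -0.17698086, -0.10543514]), 'ft_torque': array([ 0.05455735, -0.00046893, -0.0533493 ]), 'grip_force': 0.0, 'grip_width': 85.20546748601146}
```

View pics/top1.png

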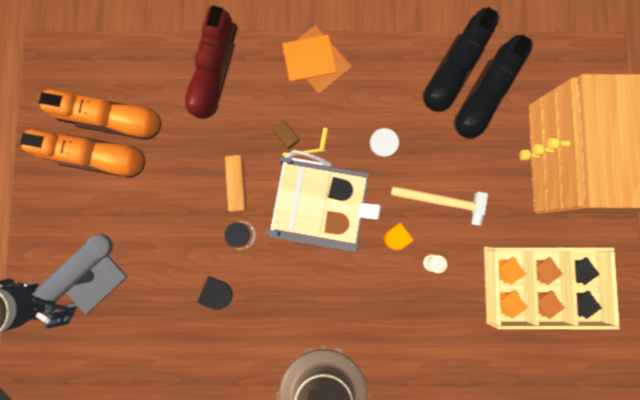

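View pics/side1.png

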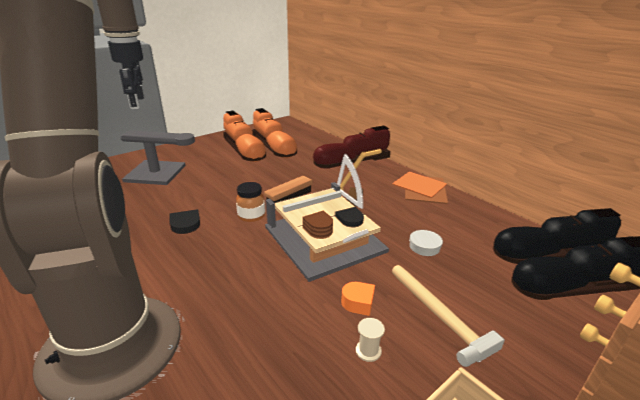

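Top view: the board is centred at about (320,207), with its tab at (369,211) and the leather heel at (337,222). The thin rubber heel is at (340,188), the stop bar is the white line near (298,197), and the brass pointer with stud runs (285,153)–(325,130). Look-alikes are the orange heel at (398,237), the larger black heel at (215,293) and the tray heels at (510–590,270–305). The heels on the board are the right ones. Next I take a close crop.

```bash
python3 - <<'E'
from h import *
d=look('top','top2.png',(260,110,400,260),4)
print(d['mtx'],d['R'],d['t'])
for p in [(369,211),(376,211),(337,222),(340,188),(320,207),(324,135),(323,148),(384,142),(282,230),(350,200)]: print(p,px(d,*p))
E
```

```text
[[413.9873128    0.         318.98432195]
 [  0.         413.9873128  197.4853316 ]
 [  0.           0.           1.        ]] [[ 3.92290808e-03 -9.99992184e-01 -4.92774549e-04]
 [-9.95168189e-01 -3.85563777e-03 -9.81091688e-02]
 [ 9.81065020e-02  8.75266807e-04 -9.95175536e-01]] [  11.46023798  507.11424859 1072.34702631]
(369, 211) [ 467.1 -110.4   95.1]
(376, 211) [ 466.1 -125.6  110.7]
(337, 222) [439.4 -31.1  99.9]
(340, 188) [525.3 -39.3  84.7]
(320, 207) [478.3  10.7  71.3]
(324, 135) [631.1   2.5 202.2]
(323, 148) [602.    4.7 199.2]
(384, 142) [ 658.1 -161.    22.3]
(282, 230) [421.  111.4  13.6]
(350, 200) [496.6 -65.4  69.4]
```

View pics/top2.png

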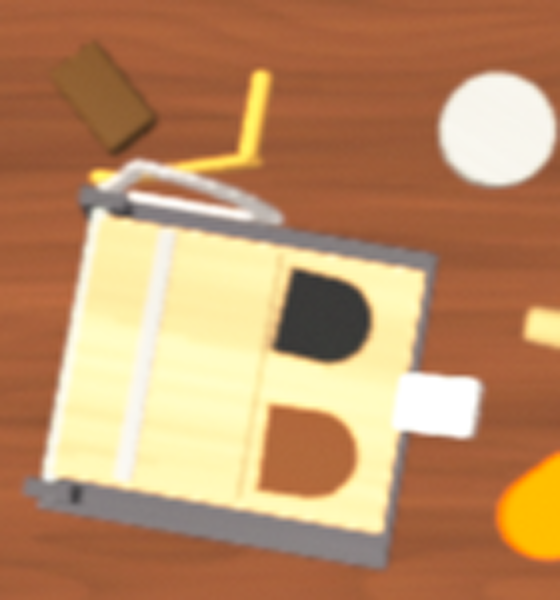

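```bash
cat >> h.py <<'E'
def plane(d,u,v,z):
    r=d['R'].T@np.linalg.inv(d['mtx'])@[u,v,1]; o=-d['R'].T@d['t']; return o+r*(z-o[2])/r[2]
E
python3 - <<'E'
from h import *
d=np.load('pics/top2.npz')
q=lambda x,y,z:plane(d,260+x/4,110+y/4,z)
A,B,C,D=q(96,208,71),q(47,480,71),q(432,270,71),q(386,532,71)
print(A,B,C,D,np.linalg.norm(A-B),np.linalg.norm(C-D),np.linalg.norm(A-C),np.linalg.norm(B-D))
x=(A+B-C-D);x[2]=0;x/=np.linalg.norm(x);y=B-A;y/=np.linalg.norm(y);print(x,y,'yaw',np.arctan2(x[1],x[0]),np.arctan2(y[0],-y[1]))
# mask of tab via depth map
P=[];Q=[]
im=d['color'];
for v in range(202,222):
  for u in range(355,385):
    z=d['z_map'][v,u]
    if z>0:
      X=d['R'].T@(np.linalg.inv(d['mtx'])@[u,v,1]*z-d['t'])
      if X[2]>76 : P.append(X)
P=np.array(P);print(len(P),P.mean(0),P.min(0),P.max(0))
T=P[(P[:,2]>88)&(P[:,2]<98)];print(T.mean(0),T.min(0),T.max(0))
# pointer: points >100 high
for v in range(120,165):
  for u in range(280,332):
    z=d['z_map'][v,u]; b,g,r=map(int,im[v,u])
    if z>0 and r>190 and g>150 and b<90: Q.append(d['R'].T@(np.linalg.inv(d['mtx'])@[u,v,1]*z-d['t']))
Q=np.array(Q);print(len(Q));print(Q[np.argsort(Q[:,2])][::6].round(0))
E
```

```text
[593.47694639 103.33067793  71.        ] [419.75108469 132.07346304  71.        ] [ 554.23306171 -111.42670663   71.        ] [388.03130112 -81.26996418  71.        ] 176.0875427800594 168.91552427390252 218.31357426701172 215.68857783042804
[0.1635324  0.98653796 0.        ] [-0.98658803  0.16323009  0.        ] yaw 1.4065261269214233 -1.7347600981305193
242 [ 467.19001345 -112.26889371   95.37932499] [ 448.93804808 -133.6850922    76.35210419] [485.82932959 -87.43949091 113.53014824]
[ 468.07090006 -109.58047436   92.99241214] [ 449.84733082 -117.64702718   88.10219524] [ 484.98174878 -100.94120652   97.8538827 ]
91
[[684.  -5.  -5.]
 [643.  30.  -1.]
 [690.   6.   3.]
 [605.  37. 163.]
 [603.  32. 172.]
 [598.  21. 184.]
 [599.  16. 193.]
 [598.   5. 196.]
 [625.   0. 198.]
 [632.   0. 199.]
 [632.   7. 200.]
 [627.   0. 200.]
 [604.  11. 201.]
 [643.  -2. 201.]
 [599.   9. 202.]
 [633.   0. 204.]]
```

```bash
cat >> h.py <<'E'
XB=np.array([.1635,.9865,0]);YB=np.array([-.9865,.1635,0]);ZB=np.array([0,0,1.]);H=np.array([506.,117,65])
def tabpose(th,back=0,tcp=19):
    Rb=Ro.from_rotvec(-th*YB)  # lifts -x end when sign is right, checked below
    if Rb.apply(-XB)[2]*th<0: Rb=Rb.inv()
    s=.5**.5; B=np.c_[XB,YB,ZB]; zt=B@[s,0,-s]; yt=B@[s,0,s]
    R=Rb.as_matrix()@np.c_[np.cross(yt,zt),yt,zt]
    return H+Rb.apply(B@[-235.3,0,28.3])+R[:,2]*(tcp-back),R
def rows(pt,Rt,n):
    s=bot.read_state();p=s['position'];R=Ro.from_quat(s['tcp_rot']).as_matrix()
    w=Ro.from_matrix(R.T@Rt).as_rotvec()/n
    S=sum(Ro.from_rotvec(w*k).as_matrix() for k in range(n))
    print(n,'rows: lin',np.linalg.solve(S,R.T@(pt-p)).round(1),'rot',w.round(4),'dp',(pt-p).round(1))
E
python3 - <<'E'
from h import *
rows(*tabpose(0,125),20);print(tabpose(0,125))
E
```

```text
20 rows: lin [-20.4 -32.4  -9.7] rot [-0.039   0.0058 -0.014 ] dp [ 178.1 -748.8  -62.4]
(array([ 455.27358238, -189.064899  ,  168.25331881]), array([[-0.9865    ,  0.11561196,  0.11561196],
       [ 0.1635    ,  0.69756084,  0.69756084],
       [ 0.        ,  0.70710678, -0.70710678]]))
```

{"name": "jog_arm", "arguments": {
  "targets": [
    {"grip": 0.5, "linear": [-20.4, -32.4, -9.7], "rotation": [-0.039, 0.006, -0.014]},
    {"grip": 0.5, "linear": [-20.4, -32.4, -9.7], "rotation": [-0.039, 0.006, -0.014]},
    {"grip": 0.5, "linear": [-20.4, -32.4, -9.7], "rotation": [-0.039, 0.006, -0.014]},
    {"grip": 0.5, "linear": [-20.4, -32.4, -9.7], "rotation": [-0.039, 0.006, -0.014]},
    {"grip": 0.5, "linear": [-20.4, -32.4, -9.7], "rotation": [-0.039, 0.006, -0.014]}
  ]
}}

```text
time_s: 0.65
position: [301.3, 365.9, 266.1]
tcp_rot: [0.192, 0.976, 0.099, 0.008]
wrist_force: [1.5, -0.1, 0.3]
grip_width: 42.5
grip_force: 0.0
```

{"name": "jog_arm", "arguments": {
  "targets": [
    {"grip": 0.5, "linear": [-20.4, -32.4, -9.7], "rotation": [-0.039, 0.006, -0.014]},
    {"grip": 0.5, "linear": [-20.4, -32.4, -9.7], "rotation": [-0.039, 0.006, -0.014]},
    {"grip": 0.5, "linear": [-20.4, -32.4, -9.7], "rotation": [-0.039, 0.006, -0.014]},
    {"grip": 0.5, "linear": [-20.4, -32.4, -9.7], "rotation": [-0.039, 0.006, -0.014]},
    {"grip": 0.5, "linear": [-20.4, -32.4, -9.7], "rotation": [-0.039, 0.006, -0.014]}
  ]
}}

```text
time_s: 1.15
position: [337.9, 172.1, 266.1]
tcp_rot: [0.155, 0.968, 0.197, 0.016]
wrist_force: [1.4, 0.9, 0.1]
grip_width: 42.7
grip_force: 0.0
```

{"name": "jog_arm", "arguments": {
  "targets": [
    {"grip": 0.5, "linear": [-20.4, -32.4, -9.7], "rotation": [-0.039, 0.006, -0.014]},
    {"grip": 0.5, "linear": [-20.4, -32.4, -9.7], "rotation": [-0.039, 0.006, -0.014]},
    {"grip": 0.5, "linear": [-20.4, -32.4, -9.7], "rotation": [-0.039, 0.006, -0.014]},
    {"grip": 0.5, "linear": [-20.4, -32.4, -9.7], "rotation": [-0.039, 0.006, -0.014]},
    {"grip": 0.5, "linear": [-20.4, -32.4, -9.7], "rotation": [-0.039, 0.006, -0.014]}
  ]
}}

```text
time_s: 1.65
position: [381.5, 5.2, 236.3]
tcp_rot: [0.121, 0.952, 0.282, 0.017]
wrist_force: [-0.7, 0.9, -1.5]
grip_width: 43.0
grip_force: 0.0
```

{"name": "jog_arm", "arguments": {
  "targets": [
    {"grip": 0.5, "linear": [-20.4, -32.4, -9.7], "rotation": [-0.039, 0.006, -0.014]},
    {"grip": 0.5, "linear": [-20.4, -32.4, -9.7], "rotation": [-0.039, 0.006, -0.014]},
    {"grip": 0.5, "linear": [-20.4, -32.4, -9.7], "rotation": [-0.039, 0.006, -0.014]},
    {"grip": 0.5, "linear": [-20.4, -32.4, -9.7], "rotation": [-0.039, 0.006, -0.014]},
    {"grip": 0.5, "linear": [-20.4, -32.4, -9.7], "rotation": [-0.039, 0.006, -0.014]}
  ]
}}

```text
time_s: 2.15
position: [439.9, -157.6, 177.1]
tcp_rot: [0.085, 0.926, 0.366, 0.018]
wrist_force: [1.9, 0.4, 0.9]
grip_width: 42.6
grip_force: 0.0
```

```bash
python3 - <<'E'
from h import *
s=bot.read_state();print(s['joint_positions'],s['position'])
rows(*tabpose(0,60),2);rows(*tabpose(0,0),3)
look('wrist','w1.png')
E
```

```text
[ 0.03541004  0.66214459  0.92644641  1.92590054 -0.94867239  1.60948946
  2.78644648] [ 439.92858432 -157.57016548  177.05874252]
2 rows: lin [-10.7 -12.4  25.7] rot [-0.0174 -0.0079 -0.0125] dp [ 22.9  13.8 -54.8]
3 rows: lin [-7.3 -7.8 37.1] rot [-0.0116 -0.0053 -0.0083] dp [ 29.8  55.7 -97.2]
```

View pics/w1.png

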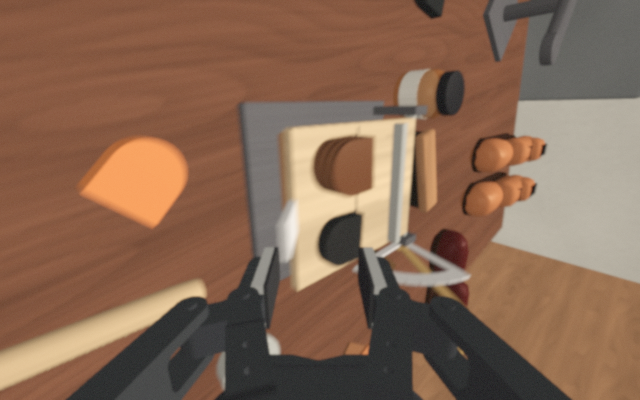

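Wrist view: the tab is at (288,232), just between and ahead of the fingers, with the leather heel at (345,165) and rubber at (340,238). Joints 5 and 7 are close to their limits, so I continue in small moves.

{"name": "jog_arm", "arguments": {
  "targets": [
    {"grip": 0.5, "linear": [-7, -8.3, 17], "rotation": [-0.012, -0.005, -0.008]},
    {"grip": 0.5, "linear": [-7, -8.3, 17], "rotation": [-0.012, -0.005, -0.008]},
    {"grip": 0.5, "linear": [-7, -8.3, 17], "rotation": [-0.012, -0.005, -0.008]},
    {"grip": 0.5, "linear": [0, 0, 0], "rotation": [0, 0, 0]}
  ]
}}

```text
time_s: 2.6
position: [461.9, -141.6, 122.3]
tcp_rot: [0.076, 0.921, 0.382, 0.03]
wrist_force: [0.4, -0.6, 1.6]
grip_width: 42.6
grip_force: 0.0
```

```bash
python3 - <<'E'
from h import *
s=bot.read_state();print(s['joint_positions'],s['position'])
rows(*tabpose(0,60),1);rows(*tabpose(0,0),3)
look('wrist','w2.png')
E
```

```text
[ 0.13120661  0.71096567  0.73931353  1.93730357 -1.00888839  1.49955992
  2.82364294] [ 461.87409198 -141.56119157  122.29291981]
1 rows: lin [-1.3 -1.4 -1.4] rot [ 0.0007 -0.0023 -0.0023] dp [ 0.9 -2.2 -0. ]
3 rows: lin [-0.4 -0.5 19.5] rot [ 0.0002 -0.0008 -0.0008] dp [  7.9  39.7 -42.4]
```

View pics/w2.png

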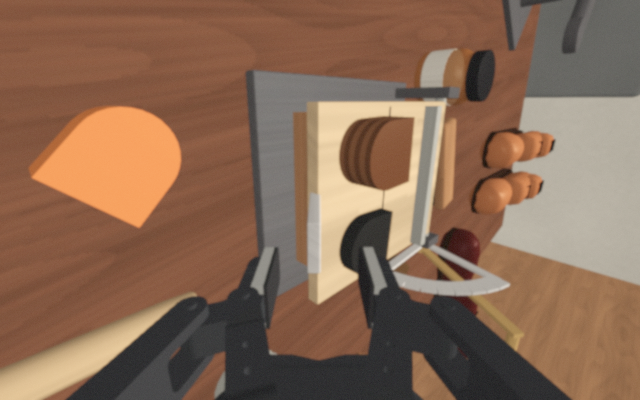

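Tab seen edge-on at (314,232), centred between the finger pads (265 and 372), so I advance.

{"name": "jog_arm", "arguments": {
  "targets": [
    {"grip": 0.5, "linear": [0, -0.5, 19.5], "rotation": [0, 0, 0]},
    {"grip": 0.5, "linear": [0, -0.5, 19.5], "rotation": [0, 0, 0]},
    {"grip": 0.5, "linear": [0, -0.5, 19.5], "rotation": [0, 0, 0]},
    {"grip": 0.5, "linear": [0, 0, 0], "rotation": [0, 0, 0]}
  ]
}}

```text
time_s: 3.05
position: [468.4, -101.4, 81.9]
tcp_rot: [0.076, 0.921, 0.382, 0.031]
wrist_force: [-0.1, -0.3, 0.2]
grip_width: 42.4
grip_force: 0.0
```

```bash
python3 - <<'E'
from h import *
s=bot.read_state();print(s['joint_positions'],s['position'])
rows(*tabpose(0,0),1)
E
```

```text
[ 0.19785076  0.69498884  0.53297317  1.99390019 -1.02447027  1.32606517
  2.79991542] [ 468.38583178 -101.419902     81.86945655]
1 rows: lin [-1.4 -1.6  1.3] rot [ 0.0004 -0.0015 -0.0002] dp [ 1.3 -0.4 -2. ]
```

{"name": "jog_arm", "arguments": {
  "targets": [
    {"grip": 0, "linear": [-1, -1.3, 1], "rotation": [0, 0, 0]},
    {"grip": 0, "linear": [0, 0, 0], "rotation": [0, 0, 0]},
    {"grip": 0, "linear": [0, 0, 0], "rotation": [0, 0, 0]},
    {"grip": 0, "linear": [0, 0, 0], "rotation": [0, 0, 0]},
    {"grip": 0, "linear": [0, 0, 0], "rotation": [0, 0, 0]}
  ]
}}

```text
time_s: 3.55
position: [470.0, -104.8, 80.4]
tcp_rot: [0.077, 0.921, 0.38, 0.032]
wrist_force: [-0.6, -5.9, 5.3]
grip_width: 7.5
grip_force: 59.6
```

```bash
cat >> h.py <<'E'
def status():
    s=bot.read_state();p=s['position'];R=Ro.from_quat(s['tcp_rot']).as_matrix()
    B=np.c_[XB,YB,ZB]; z=B.T@R[:,2]; g=B.T@(p-19*R[:,2]-H)
    th_t=np.pi/4-np.arctan2(z[0],-z[2]); th_g=np.arctan2(g[2],-g[0])-np.arctan2(28.3,235.3)
    print('tool th %.4f grasp th %.4f'%(th_t,th_g),'r',np.hypot(g[0],g[2]).round(1),'q',s['joint_positions'].round(3),'F',s['wrist_force'].round(1))
    return s
E
python3 - <<'E'
from h import *
status()
rows(*tabpose(.05),5);rows(*tabpose(.24),5);rows(*tabpose(.24),20)
E
```

```text
tool th 0.0026 grasp th 0.0011 r 239.8 q [ 0.203  0.698  0.531  1.989 -1.025  1.323  2.8  ] F [-0.6 -5.9  5.3]
5 rows: lin [ 0.2  2.  -1. ] rot [ 0.0095  0.0004 -0.0003] dp [-0.1  3.9 10.5]
5 rows: lin [ 0.2  8.6 -6.4] rot [ 0.0475  0.0004 -0.0003] dp [ 1.3 12.7 51.8]
20 rows: lin [ 0.   2.1 -1.6] rot [ 0.0119  0.0001 -0.0001] dp [ 1.3 12.7 51.8]
```

{"name": "jog_arm", "arguments": {
  "targets": [
    {"grip": 0, "linear": [0, 2, -1.75], "rotation": [0.012, 0, 0]},
    {"grip": 0, "linear": [0, 2, -1.75], "rotation": [0.012, 0, 0]},
    {"grip": 0, "linear": [0, 2, -1.75], "rotation": [0.012, 0, 0]},
    {"grip": 0, "linear": [0, 2, -1.75], "rotation": [0.012, 0, 0]},
    {"grip": 0, "linear": [0, 2, -1.75], "rotation": [0.012, 0, 0]}
  ]
}}

```text
time_s: 4.05
position: [470.2, -103.7, 92.7]
tcp_rot: [0.078, 0.933, 0.351, 0.029]
wrist_force: [2.0, -6.2, -4.3]
grip_width: 7.1
grip_force: 58.7
```

```bash
python3 - <<'E'
from h import *
status()
E
```

```text
tool th 0.0649 grasp th 0.0562 r 239.9 q [ 0.15   0.644  0.561  2.003 -0.994  1.282  2.743] F [ 2.  -6.2 -4.3]
```

{"name": "jog_arm", "arguments": {
  "targets": [
    {"grip": 0, "linear": [0, 2, -1.75], "rotation": [0.012, 0, 0]},
    {"grip": 0, "linear": [0, 2, -1.75], "rotation": [0.012, 0, 0]},
    {"grip": 0, "linear": [0, 2, -1.75], "rotation": [0.012, 0, 0]},
    {"grip": 0, "linear": [0, 2, -1.75], "rotation": [0.012, 0, 0]},
    {"grip": 0, "linear": [0, 2, -1.75], "rotation": [0.012, 0, 0]}
  ]
}}

```text
time_s: 4.55
position: [470.5, -101.7, 105.9]
tcp_rot: [0.079, 0.943, 0.323, 0.027]
wrist_force: [0.9, -6.3, -5.3]
grip_width: 7.2
grip_force: 58.7
```

{"name": "jog_arm", "arguments": {
  "targets": [
    {"grip": 0, "linear": [0, 2, -1.75], "rotation": [0.012, 0, 0]},
    {"grip": 0, "linear": [0, 2, -1.75], "rotation": [0.012, 0, 0]},
    {"grip": 0, "linear": [0, 2, -1.75], "rotation": [0.012, 0, 0]},
    {"grip": 0, "linear": [0, 2, -1.75], "rotation": [0.012, 0, 0]},
    {"grip": 0, "linear": [0, 2, -1.75], "rotation": [0.012, 0, 0]}
  ]
}}

```text
time_s: 5.05
position: [471.0, -98.9, 119.0]
tcp_rot: [0.08, 0.952, 0.295, 0.025]
wrist_force: [2.4, -6.1, -4.6]
grip_width: 7.9
grip_force: 58.7
```

```bash
cat >> h.py <<'E'
def heels(f,th,save=True):
    d=look('top',f,(260,110,400,260),4); im=d['color'].astype(int); K=np.linalg.inv(d['mtx'])
    v,u=np.mgrid[150:250,265:372]; v=v.ravel();u=u.ravel(); z=d['z_map'][v,u].astype(float)
    X=(d['R'].T@((K@np.c_[u,v,np.ones_like(u)].T)*z-d['t'][:,None])).T-H
    c,s=np.cos(th),np.sin(th); a=X@XB; h=X[:,2]
    xb=a*c-h*s; zb=a*s+h*c; yb=X@YB; b,g,r=im[v,u].T
    on=(z>0)&(xb<5)&(xb>-205)&(abs(yb)<84)
    w=on&(g>190)&(r>220); print('plywood zb',np.median(zb[w]).round(1), 'fit slope',np.polyfit(a[w],h[w],1)[0].round(4) if w.sum()>50 else None)
    L=on&(r>120)&(r<215)&(g<130)&(zb>20); Rb=on&(r<75)&(zb>8)&(zb<30)
    for n,m in (('leather',L),('rubber',Rb)): print(n,m.sum(),'xb mean %.1f lo %.1f hi %.1f yb %.1f'%(xb[m].mean(),*np.percentile(xb[m],[3,97]),yb[m].mean()) if m.sum() else '')
E
python3 - <<'E'
from h import *
s=status(); heels('t3.png',.18)
E
```

```text
tool th 0.1845 grasp th 0.1751 r 239.8 q [ 0.03   0.538  0.62   2.024 -0.915  1.205  2.612] F [ 2.4 -6.1 -4.6]
plywood zb 5.2 fit slope -0.1501
leather 441 xb mean -157.2 lo -183.7 hi -132.8 yb 42.4
rubber 366 xb mean -153.0 lo -177.5 hi -130.6 yb -41.4
```

View pics/t3.png

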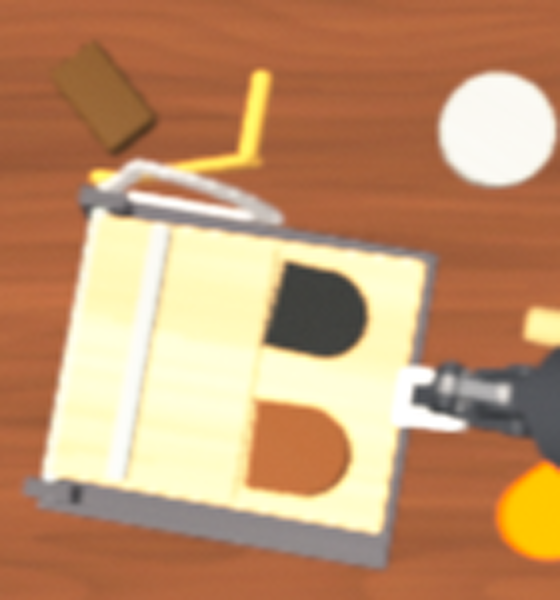

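The board is up about 0.175 rad. Both heels are unmoved, leather at (300,450) and rubber at (320,310) in the crop, and the tab is well held.

{"name": "jog_arm", "arguments": {
  "targets": [
    {"grip": 0, "linear": [0, 1.67, -1.46], "rotation": [0.01, 0, 0]},
    {"grip": 0, "linear": [0, 1.67, -1.46], "rotation": [0.01, 0, 0]},
    {"grip": 0, "linear": [0, 1.67, -1.46], "rotation": [0.01, 0, 0]},
    {"grip": 0, "linear": [0, 1.67, -1.46], "rotation": [0.01, 0, 0]},
    {"grip": 0, "linear": [0, 1.67, -1.46], "rotation": [0.01, 0, 0]}
  ]
}}

```text
time_s: 5.6
position: [471.5, -96.0, 129.8]
tcp_rot: [0.08, 0.959, 0.271, 0.023]
wrist_force: [1.0, -6.5, -4.5]
grip_width: 7.4
grip_force: 58.7
```

```bash
python3 - <<'E'
from h import *
s=status(); heels('t4.png',.225)
E
```

```text
tool th 0.2342 grasp th 0.2248 r 239.8 q [-0.026  0.495  0.645  2.029 -0.875  1.173  2.548] F [ 1.  -6.5 -4.5]
plywood zb 5.6 fit slope -0.201
leather 450 xb mean -157.8 lo -184.0 hi -132.4 yb 42.4
rubber 375 xb mean -153.0 lo -177.6 hi -130.2 yb -41.2
```

{"name": "jog_arm", "arguments": {
  "targets": [
    {"grip": 0, "linear": [0, 1.0, -0.88], "rotation": [0.006, 0, 0]},
    {"grip": 0, "linear": [0, 1.0, -0.88], "rotation": [0.006, 0, 0]},
    {"grip": 0, "linear": [0, 1.0, -0.88], "rotation": [0.006, 0, 0]},
    {"grip": 0, "linear": [0, 0, 0], "rotation": [0, 0, 0]},
    {"grip": 0, "linear": [0, 0, 0], "rotation": [0, 0, 0]}
  ]
}}

```text
time_s: 6.15
position: [471.8, -94.7, 133.8]
tcp_rot: [0.08, 0.961, 0.263, 0.022]
wrist_force: [2.0, -5.5, -2.0]
grip_width: 7.3
grip_force: 59.3
```

```bash
python3 - <<'E'
from h import *
s=status(); heels('t5.png',.242)
E
```

```text
tool th 0.2514 grasp th 0.2436 r 239.7 q [-0.046  0.48   0.653  2.03  -0.859  1.163  2.524] F [ 2.  -5.5 -2. ]
plywood zb 5.8 fit slope -0.2268
leather 355 xb mean -161.9 lo -184.9 hi -131.8 yb 38.7
rubber 383 xb mean -153.3 lo -178.6 hi -130.0 yb -41.4
```

{"name": "jog_arm", "arguments": {
  "targets": [
    {"grip": 0, "linear": [0, 1.0, -0.88], "rotation": [0.006, 0, 0]},
    {"grip": 0, "linear": [0, 1.0, -0.88], "rotation": [0.006, 0, 0]},
    {"grip": 0, "linear": [0, 1.0, -0.88], "rotation": [0.006, 0, 0]},
    {"grip": 0, "linear": [0, 0, 0], "rotation": [0, 0, 0]},
    {"grip": 0, "linear": [0, 0, 0], "rotation": [0, 0, 0]}
  ]
}}

```text
time_s: 6.7
position: [472.0, -93.4, 137.6]
tcp_rot: [0.081, 0.964, 0.254, 0.022]
wrist_force: [1.4, -6.1, -1.6]
grip_width: 6.8
grip_force: 59.2
```

```bash
sed -i 's/(g<130)&(zb>20)/(g<150)\&(b<110)\&(zb>20)/;s/(r<215)/(r<240)/' h.py; python3 - <<'E'
from h import *
s=status(); heels('t6.png',.262)
E
```

```text
tool th 0.2694 grasp th 0.2613 r 239.7 q [-0.068  0.466  0.662  2.032 -0.843  1.151  2.499] F [ 1.4 -6.1 -1.6]
plywood zb 5.7 fit slope -0.2539
leather 482 xb mean -157.0 lo -184.1 hi -131.0 yb 42.4
rubber 385 xb mean -153.2 lo -178.8 hi -129.6 yb -41.4
```

{"name": "jog_arm", "arguments": {
  "targets": [
    {"grip": 0, "linear": [0, 1.0, -0.88], "rotation": [0.006, 0, 0]},
    {"grip": 0, "linear": [0, 1.0, -0.88], "rotation": [0.006, 0, 0]},
    {"grip": 0, "linear": [0, 1.0, -0.88], "rotation": [0.006, 0, 0]},
    {"grip": 0, "linear": [0, 0, 0], "rotation": [0, 0, 0]},
    {"grip": 0, "linear": [0, 0, 0], "rotation": [0, 0, 0]}
  ]
}}

```text
time_s: 7.25
position: [472.3, -92.1, 141.4]
tcp_rot: [0.081, 0.966, 0.246, 0.021]
wrist_force: [1.8, -4.4, -2.4]
grip_width: 7.0
grip_force: 59.2
```

```bash
python3 - <<'E'
from h import *
s=status(); heels('t7.png',.28)
E
```

```text
tool th 0.2874 grasp th 0.2792 r 239.7 q [-0.089  0.451  0.67   2.033 -0.826  1.14   2.473] F [ 1.8 -4.4 -2.4]
plywood zb 5.7 fit slope -0.2701
leather 481 xb mean -157.7 lo -184.8 hi -131.8 yb 43.1
rubber 387 xb mean -153.5 lo -178.6 hi -129.6 yb -41.4
```

{"name": "jog_arm", "arguments": {
  "targets": [
    {"grip": 0, "linear": [0, 1.0, -0.88], "rotation": [0.006, 0, 0]},
    {"grip": 0, "linear": [0, 1.0, -0.88], "rotation": [0.006, 0, 0]},
    {"grip": 0, "linear": [0, 1.0, -0.88], "rotation": [0.006, 0, 0]},
    {"grip": 0, "linear": [0, 0, 0], "rotation": [0, 0, 0]},
    {"grip": 0, "linear": [0, 0, 0], "rotation": [0, 0, 0]}
  ]
}}

```text
time_s: 7.8
position: [472.5, -90.7, 145.2]
tcp_rot: [0.081, 0.968, 0.237, 0.02]
wrist_force: [2.5, -5.4, -2.8]
grip_width: 7.3
grip_force: 59.2
```

```bash
python3 - <<'E'
from h import *
s=status(); heels('t8.png',.298)
E
```

```text
tool th 0.3053 grasp th 0.2970 r 239.7 q [-0.111  0.437  0.679  2.034 -0.808  1.13   2.447] F [ 2.5 -5.4 -2.8]
plywood zb 5.6 fit slope -0.2897
leather 475 xb mean -158.4 lo -184.9 hi -132.3 yb 42.0
rubber 386 xb mean -153.6 lo -179.2 hi -130.0 yb -41.4
```

{"name": "jog_arm", "arguments": {
  "targets": [
    {"grip": 0, "linear": [0, 1.0, -0.88], "rotation": [0.006, 0, 0]},
    {"grip": 0, "linear": [0, 1.0, -0.88], "rotation": [0.006, 0, 0]},
    {"grip": 0, "linear": [0, 1.0, -0.88], "rotation": [0.006, 0, 0]},
    {"grip": 0, "linear": [0, 0, 0], "rotation": [0, 0, 0]},
    {"grip": 0, "linear": [0, 0, 0], "rotation": [0, 0, 0]}
  ]
}}

```text
time_s: 8.35
position: [472.7, -89.3, 148.9]
tcp_rot: [0.081, 0.97, 0.228, 0.019]
wrist_force: [2.1, -5.4, -1.6]
grip_width: 7.4
grip_force: 59.2
```

```bash
python3 - <<'E'
from h import *
s=status(); heels('t9.png',.315)
E
```

```text
tool th 0.3232 grasp th 0.3149 r 239.7 q [-0.134  0.423  0.687  2.034 -0.789  1.119  2.42 ] F [ 2.1 -5.4 -1.6]
plywood zb 5.8 fit slope -0.3082
leather 409 xb mean -159.6 lo -184.0 hi -132.5 yb 40.4
rubber 393 xb mean -153.7 lo -179.4 hi -129.7 yb -41.5
```

{"name": "jog_arm", "arguments": {
  "targets": [
    {"grip": 0, "linear": [0, 1.0, -0.88], "rotation": [0.006, 0, 0]},
    {"grip": 0, "linear": [0, 1.0, -0.88], "rotation": [0.006, 0, 0]},
    {"grip": 0, "linear": [0, 1.0, -0.88], "rotation": [0.006, 0, 0]},
    {"grip": 0, "linear": [0, 0, 0], "rotation": [0, 0, 0]},
    {"grip": 0, "linear": [0, 0, 0], "rotation": [0, 0, 0]}
  ]
}}

```text
time_s: 8.9
position: [473.0, -87.8, 152.6]
tcp_rot: [0.081, 0.972, 0.219, 0.019]
wrist_force: [2.4, -5.6, -1.5]
grip_width: 7.4
grip_force: 59.2
```

```bash
python3 - <<'E'
from h import *
s=status(); heels('t10.png',.333)
E
```

```text
tool th 0.3412 grasp th 0.3328 r 239.7 q [-0.156  0.409  0.696  2.034 -0.77   1.109  2.391] F [ 2.4 -5.6 -1.5]
plywood zb 5.7 fit slope -0.3291
leather 219 xb mean -150.4 lo -170.0 hi -120.8 yb 33.5
rubber 394 xb mean -153.9 lo -179.8 hi -130.0 yb -41.5
```

{"name": "jog_arm", "arguments": {
  "targets": [
    {"grip": 0, "linear": [0, 0, 0], "rotation": [0, 0, 0]},
    {"grip": 0, "linear": [0, 0, 0], "rotation": [0, 0, 0]},
    {"grip": 0, "linear": [0, 0, 0], "rotation": [0, 0, 0]},
    {"grip": 0, "linear": [0, 0, 0], "rotation": [0, 0, 0]},
    {"grip": 0, "linear": [0, 0, 0], "rotation": [0, 0, 0]}
  ]
}}

```text
time_s: 9.45
position: [473.0, -87.8, 152.6]
tcp_rot: [0.081, 0.972, 0.22, 0.019]
wrist_force: [2.2, -4.8, -1.7]
grip_width: 7.5
grip_force: 59.0
```

```bash
python3 - <<'E'
from h import *
s=status(); heels('t11.png',.333)
E
```

```text
tool th 0.3410 grasp th 0.3328 r 239.7 q [-0.156  0.409  0.695  2.034 -0.77   1.109  2.391] F [ 2.2 -4.8 -1.7]
plywood zb 5.8 fit slope -0.3279
leather 97 xb mean -103.1 lo -150.0 hi -69.8 yb 29.9
rubber 393 xb mean -154.0 lo -179.6 hi -130.1 yb -41.4
```

View pics/t11.png

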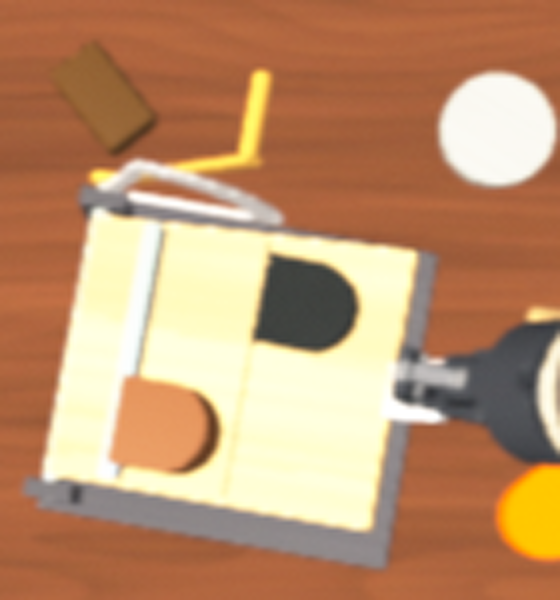

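The leather heel now rests against the stop bar at crop (165,425), and the rubber heel is unmoved at (310,305). I release the tab and back out along the strip.

{"name": "jog_arm", "arguments": {
  "targets": [
    {"grip": 0.4, "linear": [0, 0, 0], "rotation": [0, 0, 0]},
    {"grip": 0.4, "linear": [0, 0, 0], "rotation": [0, 0, 0]},
    {"grip": 0.4, "linear": [0, 0, 0], "rotation": [0, 0, 0]},
    {"grip": 0.4, "linear": [0, 0, -10], "rotation": [0, 0, 0]},
    {"grip": 0.4, "linear": [0, 0, -20], "rotation": [0, 0, 0]}
  ]
}}

```text
time_s: 10.0
position: [469.7, -98.6, 179.5]
tcp_rot: [0.08, 0.972, 0.221, 0.017]
wrist_force: [-0.2, -0.1, 0.4]
grip_width: 34.2
grip_force: 0.0
```

{"name": "jog_arm", "arguments": {
  "targets": [
    {"grip": 0.4, "linear": [0, 0, -30], "rotation": [0, 0, 0]},
    {"grip": 0.4, "linear": [0, 0, -40], "rotation": [0, 0, 0]},
    {"grip": 0.4, "linear": [0, 0, -40], "rotation": [0, 0, 0]},
    {"grip": 0.4, "linear": [0, 0, -40], "rotation": [0, 0, 0]},
    {"grip": 0.4, "linear": [0, 0, -40], "rotation": [0, 0, 0]}
  ]
}}

```text
time_s: 10.5
position: [456.3, -181.1, 353.3]
tcp_rot: [0.081, 0.972, 0.22, 0.018]
wrist_force: [0.4, 0.0, 0.0]
grip_width: 34.5
grip_force: 0.0
```

```bash
python3 - <<'E'
from h import *
s=status(); print(s['position'])
for n in ('top','side'):
    d=look(n,n+'12.png',(230,120,400,290) if n=='side' else (260,110,400,260),4); im=d['color'].astype(int)
    v,u=np.mgrid[0:400,0:640];v=v.ravel();u=u.ravel();z=d['z_map'][v,u].astype(float)
    X=(d['R'].T@((np.linalg.inv(d['mtx'])@np.c_[u,v,np.ones_like(u)].T)*z-d['t'][:,None])).T-H
    a=X@XB;h=X[:,2];y=X@YB
    for nm,m in (('ply bare',(abs(y)<75)&(a<-58)&(a>-190)),('gap',(abs(y)<8)&(a<-58)&(a>-190)),('right half back',(y>5)&(y<75)&(a<-120)&(a>-185))):
        m=m&(z>0)&(abs(h-6+a*.335)<25)
        for k in range(8):
            if m.sum()<20: break
            A=np.c_[a[m],y[m],np.ones(m.sum())];c=np.linalg.lstsq(A,h[m],rcond=None)[0]
            r=h-np.c_[a,y,np.ones_like(a)]@c; m2=m&(abs(r)<max(2,8-k)); m=m2
        print(n,nm,m.sum(),c.round(4),'th',np.arctan(-c[0]).round(4),'offset-> zb',(c[2]*np.cos(np.arctan(c[0]))).round(1))
    q=(im[v,u,2]>170)&(im[v,u,1]>120)&(im[v,u,0]<110)&(z>0)&(y<-100)&(y>-170)&(h>20)&(h<180)&(a<30)&(a>-170)
    print(n,'brass',q.sum()); 
    Y=np.c_[a,y,h][q]; print(Y[np.argsort(Y[:,1])][::max(1,len(Y)//14)].round(0).tolist())
E
```

```text
tool th 0.3394 grasp th 0.6577 r 435.5 q [-0.095  0.246  0.819  1.709 -0.552  1.534  2.234] F [0.4 0.  0. ]
[ 456.26902386 -181.10679742  353.32695596]
top ply bare 1833 [-3.4870e-01  2.7000e-03  5.6592e+00] th 0.3355 offset-> zb 5.3
top gap 268 [-0.3461  0.0361  6.0734] th 0.3332 offset-> zb 5.7
top right half back 608 [-3.4070e-01 -4.0000e-04  6.9898e+00] th 0.3283 offset-> zb 6.6
top brass 148
[[-87.0, -159.0, 132.0], [-90.0, -155.0, 133.0], [-89.0, -149.0, 137.0], [-92.0, -144.0, 139.0], [-89.0, -137.0, 136.0], [-92.0, -133.0, 137.0], [-92.0, -128.0, 136.0], [-96.0, -123.0, 134.0], [-88.0, -117.0, 133.0], [-93.0, -112.0, 139.0], [-84.0, -110.0, 131.0], [-75.0, -109.0, 117.0], [-70.0, -107.0, 109.0], [-23.0, -107.0, 25.0], [-92.0, -107.0, 139.0]]
side ply bare 573 [-3.4530e-01  2.2000e-03  7.0282e+00] th 0.3325 offset-> zb 6.6
side gap 89 [-0.3459  0.0116  6.8985] th 0.333 offset-> zb 6.5
side right half back 257 [-3.4710e-01  9.0000e-04  6.7666e+00] th 0.3341 offset-> zb 6.4
side brass 157
[[-95.0, -162.0, 133.0], [-98.0, -150.0, 136.0], [-99.0, -141.0, 136.0], [-100.0, -131.0, 136.0], [-95.0, -123.0, 136.0], [-99.0, -115.0, 133.0], [-97.0, -110.0, 131.0], [-38.0, -109.0, 53.0], [-70.0, -109.0, 94.0], [-74.0, -109.0, 102.0], [-89.0, -108.0, 118.0], [-78.0, -108.0, 109.0], [-85.0, -108.0, 127.0], [-71.0, -107.0, 106.0], [-91.0, -107.0, 122.0]]
```

View pics/side12.png

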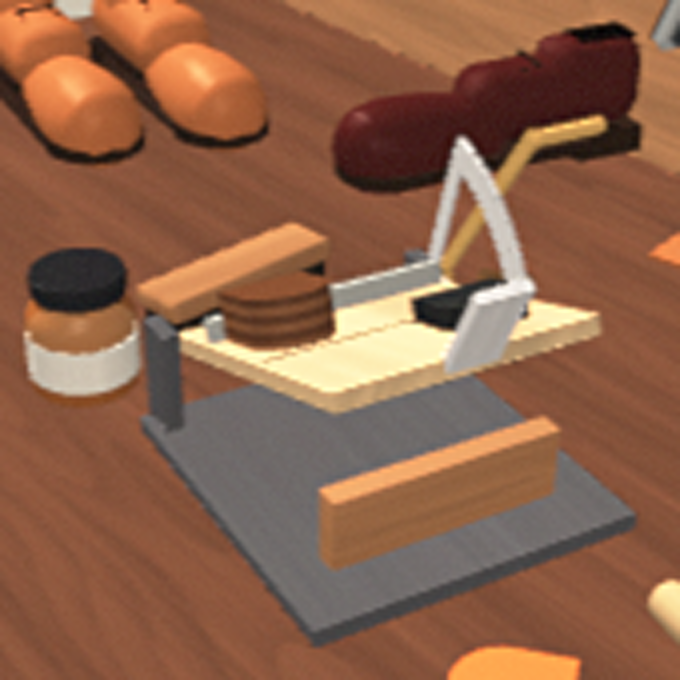

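Side crop: the board stands raised at about 0.334 rad by several fits, with the leather heel on the stop bar at (280,305) and the rubber at (460,300). The pointer stud is at (530,140)–(605,125), pointer angle about 0.955. I head for the stud.

```bash
cat >> h.py <<'E'
def studpose(phi,th,back=0):
    _,R=tabpose(th); S=H-160*np.cos(phi)*XB-143*YB+160*np.sin(phi)*ZB
    return S+R[:,2]*(19-back),R
E
python3 - <<'E'
from h import *
print(studpose(.955,.935,70)); rows(*studpose(.955,.935,70),10)
E
```

```text
(array([633.20193509,   9.94761753, 246.03961737]), array([[-9.86500000e-01,  1.61678738e-01, -2.43662783e-02],
       [ 1.63500000e-01,  9.75511160e-01, -1.47017331e-01],
       [-1.99554066e-18, -1.48980581e-01, -9.88812135e-01]]))
10 rows: lin [-14.1  20.1  15. ] rot [ 0.0593  0.0008 -0.0004] dp [ 175.8  194.1 -109.9]
```

{"name": "jog_arm", "arguments": {
  "targets": [
    {"grip": 0.4, "linear": [-14.1, 20.1, 15], "rotation": [0.059, 0.001, 0]},
    {"grip": 0.4, "linear": [-14.1, 20.1, 15], "rotation": [0.059, 0.001, 0]},
    {"grip": 0.4, "linear": [-14.1, 20.1, 15], "rotation": [0.059, 0.001, 0]},
    {"grip": 0.4, "linear": [-14.1, 20.1, 15], "rotation": [0.059, 0.001, 0]},
    {"grip": 0.4, "linear": [-14.1, 20.1, 15], "rotation": [0.059, 0.001, 0]}
  ]
}}

```text
time_s: 11.1
position: [546.4, -73.5, 312.7]
tcp_rot: [0.082, 0.994, 0.075, 0.004]
wrist_force: [0.8, -0.5, 0.1]
grip_width: 33.7
grip_force: 0.0
```

{"name": "jog_arm", "arguments": {
  "targets": [
    {"grip": 0.4, "linear": [-14.1, 20.1, 15], "rotation": [0.059, 0.001, 0]},
    {"grip": 0.4, "linear": [-14.1, 20.1, 15], "rotation": [0.059, 0.001, 0]},
    {"grip": 0.4, "linear": [-14.1, 20.1, 15], "rotation": [0.059, 0.001, 0]},
    {"grip": 0.4, "linear": [-14.1, 20.1, 15], "rotation": [0.059, 0.001, 0]},
    {"grip": 0.4, "linear": [-14.1, 20.1, 15], "rotation": [0.059, 0.001, 0]}
  ]
}}

```text
time_s: 11.6
position: [632.3, 16.5, 240.3]
tcp_rot: [0.081, 0.994, -0.072, -0.011]
wrist_force: [-0.1, -0.1, 0.7]
grip_width: 34.1
grip_force: 0.0
```

```bash
python3 - <<'E'
from h import *
status(); rows(*studpose(.955,.935,0),4)
look('wrist','w13.png')
E
```

```text
tool th 0.9313 grasp th 1.0790 r 208.3 q [-0.669  0.522  0.736  1.568 -0.213  1.213  1.49 ] F [-0.1 -0.1  0.7]
4 rows: lin [-0.6 -1.8 16.3] rot [ 0.0009 -0.0023  0.0006] dp [ -0.8 -16.9 -63.4]
```

View pics/w13.png

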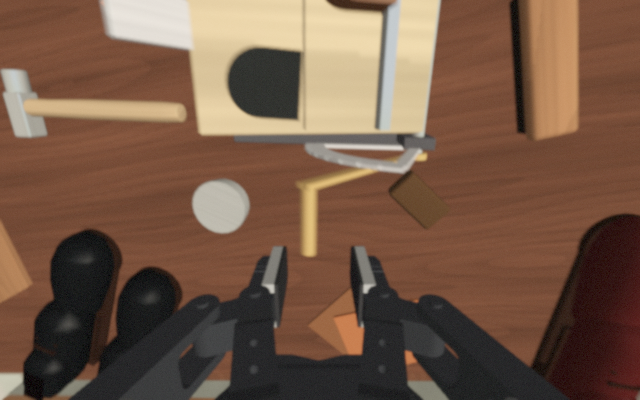

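Wrist view: the stud runs (310,185)–(308,255), just left of the finger midline (317). I measure it with the wrist depth map.

```bash
python3 - <<'E'
from h import *
d=np.load('pics/w13.npz'); s=bot.read_state();R=Ro.from_quat(s['tcp_rot']).as_matrix()
for v in (195,210,225,240,250):
    X=px(d,309,v)-H; T=R.T@(px(d,309,v)-s['position']); print(v,'board xb,yb,z',(X@XB).round(1),(X@YB).round(1),X[2],'tool',T.round(1))
E
```

```text
195 board xb,yb,z -92.0 -117.0 135.5 tool [ 23.6 -14.9  37.9]
210 board xb,yb,z -92.1 -127.5 135.6 tool [ 13.1 -15.1  37.7]
225 board xb,yb,z -92.1 -138.2 135.7 tool [  2.4 -15.3  37.5]
240 board xb,yb,z -92.3 -149.6 135.6 tool [ -9.  -15.6  37.5]
250 board xb,yb,z -92.4 -157.4 135.4 tool [-16.8 -15.8  37.6]
```

```bash
python3 - <<'E'
from h import *
s=status();print(s['position'],s['time_s']); rows(*studpose(.955,.935,0),4)
E
```

```text
tool th 0.9341 grasp th 1.1034 r 201.3 q [-0.673  0.531  0.73   1.565 -0.214  1.211  1.487] F [ 0.6  6.  -2.6]
[633.31581393  23.5166463  235.4683866 ] 11.65
4 rows: lin [-0.6 -3.7 15.4] rot [ 0.0002 -0.0031  0.0028] dp [ -1.8 -23.9 -58.6]
```

{"name": "jog_arm", "arguments": {
  "targets": [
    {"grip": 0.5, "linear": [0, -14.5, 0], "rotation": [0, 0, 0]},
    {"grip": 0.5, "linear": [0, 0, 0], "rotation": [0, 0, 0]},
    {"grip": 0.5, "linear": [0, 0, 0], "rotation": [0, 0, 0]}
  ]
}}

```text
time_s: 11.95
position: [629.2, -0.3, 243.4]
tcp_rot: [0.083, 0.994, -0.071, -0.011]
wrist_force: [-0.5, -0.3, 0.2]
grip_width: 42.7
grip_force: 0.0
```

```bash
python3 - <<'E'
from h import *
s=status();print(s['position'],s['time_s']); rows(*studpose(.955,.935,0),4)
E
```

```text
tool th 0.9288 grasp th 1.0109 r 217.9 q [-0.65   0.511  0.741  1.577 -0.209  1.21   1.512] F [-0.5 -0.3  0.2]
[ 6.29158132e+02 -3.05561252e-01  2.43350209e+02] 11.95
4 rows: lin [-0.7  2.5 16.4] rot [ 0.0015 -0.0024 -0.0002] dp [  2.3  -0.  -66.5]
```

{"name": "jog_arm", "arguments": {
  "targets": [
    {"grip": 0.5, "linear": [-0.7, 9, 0], "rotation": [0, 0, 0]},
    {"grip": 0.5, "linear": [-0.7, 1, 22], "rotation": [0.006, 0, 0]},
    {"grip": 0.5, "linear": [-0.7, 0, 22], "rotation": [0, 0, 0]},
    {"grip": 0.5, "linear": [0, 0, 21], "rotation": [0, 0, 0]},
    {"grip": 0.5, "linear": [0, 0, 0], "rotation": [0, 0, 0]}
  ]
}}

```text
time_s: 12.45
position: [629.3, 1.9, 174.5]
tcp_rot: [0.081, 0.994, -0.074, -0.013]
wrist_force: [0.1, -0.3, 0.3]
grip_width: 42.7
grip_force: 0.0
```

```bash
python3 - <<'E'
from h import *
s=status();print(s['position'],s['time_s']); rows(*studpose(.955,.935,0),1)
E
```

```text
tool th 0.9356 grasp th 0.8367 r 157.0 q [-0.632  0.579  0.708  1.647 -0.247  1.087  1.526] F [ 0.1 -0.3  0.3]
[629.26360688   1.92767761 174.53799843] 12.45
1 rows: lin [-2.5 -2.2 -2. ] rot [-0.0006 -0.014   0.0023] dp [ 2.2 -2.3  2.3]
```

{"name": "jog_arm", "arguments": {
  "targets": [
    {"grip": 0.5, "linear": [-2, -2, -1], "rotation": [0, -0.01, 0]},
    {"grip": 0, "linear": [0, 0, 0], "rotation": [0, 0, 0]},
    {"grip": 0, "linear": [0, 0, 0], "rotation": [0, 0, 0]},
    {"grip": 0, "linear": [0, 0, 0], "rotation": [0, 0, 0]},
    {"grip": 0, "linear": [0, 0, 0], "rotation": [0, 0, 0]}
  ]
}}

```text
time_s: 12.95
position: [633.2, -1.1, 179.2]
tcp_rot: [0.081, 0.994, -0.074, -0.005]
wrist_force: [-0.5, -1.2, 5.1]
grip_width: 7.8
grip_force: 58.6
```

```bash
python3 - <<'E'
from h import *
s=status();R=Ro.from_quat(s['tcp_rot']).as_matrix();B=np.c_[XB,YB,ZB]
print(s['position'],s['grip_width'],B.T@(s['position']-19*R[:,2]-H),R[:,2])
# TCP rel hinge in tool axes -> per-rad tool motion (lowering)
c=H-143*YB; r=s['position']-c; w=YB*1.0
for sg in (1,-1):
    v=np.cross(sg*YB,r); print(sg,'per rad lin',(R.T@v).round(1),'rot',(R.T@(sg*YB)).round(3),'dz',v[2].round(0))
E
```

```text
tool th 0.9349 grasp th 0.8415 r 162.2 q [-0.633  0.572  0.713  1.647 -0.244  1.078  1.527] F [-0.5 -1.2  5.1]
[633.17333021  -1.1098013  179.23599586] 7.797996280888127 [ -92.89268989 -144.73593928  133.02404029] [-0.02271733 -0.14720934 -0.98884444]
1 per rad lin [  -0.3   98.7 -111.7] rot [ 1.     0.002 -0.002] dz 96.0
-1 per rad lin [  0.3 -98.7 111.7] rot [-1.    -0.002  0.002] dz -96.0
```

{"name": "jog_arm", "arguments": {
  "targets": [
    {"grip": 0, "linear": [0, -3.95, 4.4], "rotation": [-0.04, 0, 0]},
    {"grip": 0, "linear": [0, -3.95, 4.4], "rotation": [-0.04, 0, 0]},
    {"grip": 0, "linear": [0, -3.95, 4.4], "rotation": [-0.04, 0, 0]},
    {"grip": 0, "linear": [0, -3.95, 4.4], "rotation": [-0.04, 0, 0]},
    {"grip": 0, "linear": [0, -3.95, 4.4], "rotation": [-0.04, 0, 0]}
  ]
}}

```text
time_s: 13.45
position: [629.4, -22.1, 158.1]
tcp_rot: [0.081, 0.996, 0.026, 0.003]
wrist_force: [-1.0, -0.3, 2.9]
grip_width: 8.1
grip_force: 58.6
```

```bash
cat >> h.py <<'E'
def ptr():
    s=status();R=Ro.from_quat(s['tcp_rot']).as_matrix();g=np.c_[XB,YB,ZB].T@(s['position']-19*R[:,2]-H)
    print('grasp',g.round(1),'phi %.4f r %.1f'%(np.arctan2(g[2],-g[0]),np.hypot(g[0],g[2])),s['grip_width'].round(1),s['grip_force'])
def brass(names=('top','side')):
    for n in names:
        d=bot.grab_frame(n); im=d['color'].astype(int)
        v,u=np.mgrid[0:400,0:640];v=v.ravel();u=u.ravel();z=d['z_map'][v,u].astype(float)
        X=(d['R'].T@((np.linalg.inv(d['mtx'])@np.c_[u,v,np.ones_like(u)].T)*z-d['t'][:,None])).T-H
        a=X@XB;h=X[:,2];y=X@YB; b,g,r=im[v,u].T
        q=(r>150)&(g>105)&(b<110)&(z>0)&(y<-100)&(y>-165)&(h>-20)&(h<180)&(a<30)&(a>-175)
        m=q&(y>-113); st=q&(y<-117)
        if m.sum()>8: c=cv2.fitLine(np.c_[a,h][m].astype(np.float32),cv2.DIST_HUBER,0,.01,.01).ravel(); print(n,'strip',m.sum(),'angle',np.arctan2(abs(c[1]),abs(c[0])).round(4),'line pt',c[2:].round(1))
        if st.sum(): print(n,'stud',st.sum(),np.median(a[st]).round(1),np.median(h[st]).round(1))
        m=(abs(y)<75)&(a<-58)&(a>-190)&(z>0)&(abs(h-6+a*.335)<25)
        for k in range(8):
            c=np.linalg.lstsq(np.c_[a[m],y[m],np.ones(m.sum())],h[m],rcond=None)[0]
            m=m&(abs(h-np.c_[a,y,np.ones_like(a)]@c)<max(2,8-k))
        print(n,'board',np.arctan(-c[0]).round(4),m.sum())
E
python3 -c "
from h import *
ptr()"
```

```text
tool th 0.7333 grasp th 0.6401 r 162.8 q [-0.44   0.54   0.613  1.701 -0.416  1.021  1.737] F [-1.  -0.3  2.9]Traceback (most recent call last):
  File "<string>", line 3, in <module>
    ptr()
    ~~~^^
  File "h.py", line 46, in ptr
    print('grasp',g.round(1),'phi %.4f r %.1f'%(np.arctan2(g[2],-g[0]),np.hypot(g[0],g[2])),s['grip_width'].round(1),s['grip_force'])
                                                                                            ^^^^^^^^^^^^^^^^^^^^^
AttributeError: 'float' object has no attribute 'round'
```

{"name": "jog_arm", "arguments": {
  "targets": [
    {"grip": 0, "linear": [0, -3.95, 4.4], "rotation": [-0.04, 0, 0]},
    {"grip": 0, "linear": [0, -3.95, 4.4], "rotation": [-0.04, 0, 0]},
    {"grip": 0, "linear": [0, -3.95, 4.4], "rotation": [-0.04, 0, 0]},
    {"grip": 0, "linear": [0, -3.95, 4.4], "rotation": [-0.04, 0, 0]},
    {"grip": 0, "linear": [0, -3.95, 4.4], "rotation": [-0.04, 0, 0]}
  ]
}}

```text
time_s: 13.95
position: [626.6, -38.2, 133.5]
tcp_rot: [0.08, 0.989, 0.125, 0.01]
wrist_force: [-1.9, 0.4, 1.5]
grip_width: 7.7
grip_force: 58.5
```

```bash
python3 -c "
from h import *
ptr();brass()"
```

```text
tool th 0.5330 grasp th 0.4421 r 163.2 q [-0.23   0.557  0.502  1.733 -0.611  1.015  1.974] F [-1.9  0.4  1.5]Traceback (most recent call last):
  File "<string>", line 3, in <module>
    ptr();brass()
    ~~~^^
  File "h.py", line 46, in ptr
    print('grasp',g.round(1),'phi %.4f r %.1f'%(np.arctan2(g[2],-g[0]),np.hypot(g[0],g[2])),s['grip_width'].round(1),s['grip_force'])
                                                                                            ^^^^^^^^^^^^^^^^^^^^^
AttributeError: 'float' object has no attribute 'round'
```

```bash
sed -i "s/s\['grip_width'\].round(1)/s['grip_width']/" h.py; python3 -c "
from h import *
ptr();brass()"
```

```text
tool th 0.5330 grasp th 0.4421 r 163.2 q [-0.23   0.557  0.502  1.733 -0.611  1.015  1.974] F [-1.9  0.4  1.5]
grasp [-138.1 -144.4   86.9] phi 0.5618 r 163.2 7.705150860671037 58.527324199676514
top strip 82 angle 0.5579 line pt [-80.8  56. ]
top stud 35 -136.2 89.5
top board 0.3516 760
side strip 116 angle 0.5605 line pt [-85.5  53.4]
side stud 24 -143.2 88.8
side board 0.3318 562
```

{"name": "jog_arm", "arguments": {
  "targets": [
    {"grip": 0, "linear": [0, -3.95, 4.4], "rotation": [-0.04, 0, 0]},
    {"grip": 0, "linear": [0, -3.95, 4.4], "rotation": [-0.04, 0, 0]},
    {"grip": 0, "linear": [0, -3.95, 4.4], "rotation": [-0.04, 0, 0]},
    {"grip": 0, "linear": [0, -3.95, 4.4], "rotation": [-0.04, 0, 0]},
    {"grip": 0, "linear": [0, -2, 2.2], "rotation": [-0.02, 0, 0]}
  ]
}}

```text
time_s: 14.55
position: [624.8, -48.4, 108.6]
tcp_rot: [0.079, 0.974, 0.213, 0.017]
wrist_force: [-0.3, 0.9, 1.2]
grip_width: 7.9
grip_force: 60.6
```

{"name": "jog_arm", "arguments": {
  "targets": [
    {"grip": 0, "linear": [0, 0, 0], "rotation": [0, 0, 0]},
    {"grip": 0, "linear": [0, 0, 0], "rotation": [0, 0, 0]}
  ]
}}

```text
time_s: 14.75
position: [624.7, -48.5, 108.7]
tcp_rot: [0.079, 0.974, 0.212, 0.017]
wrist_force: [1.4, 0.9, -2.2]
grip_width: 7.8
grip_force: 60.3
```

```bash
python3 -c "
from h import *
ptr();brass()"
```

```text
tool th 0.3565 grasp th 0.2623 r 163.5 q [-0.051  0.61   0.406  1.742 -0.776  1.051  2.179] F [ 1.4  0.9 -2.2]
grasp [-151.7 -144.2   60.9] phi 0.3820 r 163.5 7.797958101949288 60.33708214759827
top strip 82 angle 0.3729 line pt [-101.4   44.5]
top stud 33 -149.3 63.4
top board 0.3344 1766
side strip 100 angle 0.3707 line pt [-91.9  38.8]
side stud 25 -155.2 64.5
side board 0.3316 577
```

{"name": "jog_arm", "arguments": {
  "targets": [
    {"grip": 0, "linear": [0, -1.8, 2.05], "rotation": [-0.0185, 0, 0]},
    {"grip": 0, "linear": [0, -1.8, 2.05], "rotation": [-0.0185, 0, 0]},
    {"grip": 0, "linear": [0, 0, 0], "rotation": [0, 0, 0]},
    {"grip": 0, "linear": [0, 0, 0], "rotation": [0, 0, 0]}
  ]
}}

```text
time_s: 15.25
position: [624.5, -50.0, 103.3]
tcp_rot: [0.079, 0.97, 0.231, 0.018]
wrist_force: [1.2, 1.8, -1.2]
grip_width: 8.1
grip_force: 60.3
```

```bash
python3 -c "
from h import *
ptr();brass();brass(('side','side'))"
```

```text
tool th 0.3178 grasp th 0.2247 r 163.5 q [-0.015  0.626  0.387  1.742 -0.809  1.063  2.221] F [ 1.2  1.8 -1.2]
grasp [-153.9 -144.2   55.2] phi 0.3444 r 163.5 8.06590348797717 60.277538895606995
top strip 91 angle 0.3375 line pt [-99.3  39.7]
top stud 26 -152.1 58.6
top board 0.3354 1781
side strip 89 angle 0.3216 line pt [-94.9  36.4]
side stud 20 -156.8 57.7
side board 0.3318 567
side strip 91 angle 0.3256 line pt [-96.9  37. ]
side stud 25 -157.1 58.4
side board 0.3325 567
side strip 87 angle 0.3184 line pt [-94.3  36. ]
side stud 26 -156.9 58.8
side board 0.3308 552
```

{"name": "jog_arm", "arguments": {
  "targets": [
    {"grip": 0.4, "linear": [0, 0, 0], "rotation": [0, 0, 0]},
    {"grip": 0.4, "linear": [0, 0, 0], "rotation": [0, 0, 0]},
    {"grip": 0.4, "linear": [0, 0, 0], "rotation": [0, 0, 0]},
    {"grip": 0.4, "linear": [0, 0, -10], "rotation": [0, 0, 0]},
    {"grip": 0.4, "linear": [0, 0, -20], "rotation": [0, 0, 0]}
  ]
}}

```text
time_s: 15.95
position: [621.5, -62.8, 130.0]
tcp_rot: [0.079, 0.97, 0.231, 0.017]
wrist_force: [-0.1, -0.7, -0.6]
grip_width: 34.2
grip_force: 0.0
```

{"name": "jog_arm", "arguments": {
  "targets": [
    {"grip": 0.4, "linear": [0, 0, -30], "rotation": [0, 0, 0]},
    {"grip": 0.4, "linear": [0, 0, -30], "rotation": [0, 0, 0]},
    {"grip": 0.4, "linear": [0, 0, -40], "rotation": [0, 0, 0]},
    {"grip": 0.4, "linear": [0, 0, -40], "rotation": [0, 0, 0]},
    {"grip": 0.4, "linear": [0, 0, 0], "rotation": [0, 0, 0]}
  ]
}}

```text
time_s: 16.45
position: [613.3, -130.9, 261.4]
tcp_rot: [0.08, 0.97, 0.229, 0.023]
wrist_force: [-0.3, -0.7, -0.4]
grip_width: 34.1
grip_force: 0.0
```

```bash
python3 -c "
from h import *
ptr();brass();brass();heels('t20.png',.333);look('side','s20.png',(230,120,400,290),4)"
```

```text
tool th 0.3215 grasp th 0.6166 r 317.8 q [ 0.05   0.487  0.482  1.563 -0.675  1.363  2.125] F [-0.3 -0.7 -0.4]
grasp [-235.5 -146.2  213.4] phi 0.7363 r 317.8 34.05943067861933 0.0
top strip 93 angle 0.3421 line pt [-97.1  39.5]
top stud 66 -151.1 58.4
top board 0.3357 1752
side strip 91 angle 0.3277 line pt [-92.5  36. ]
side stud 52 -157.2 58.4
side board 0.3319 572
top strip 93 angle 0.3406 line pt [-96.8  39. ]
top stud 67 -151.2 58.0
top board 0.3337 1796
side strip 92 angle 0.3234 line pt [-97.1  37.1]
side stud 51 -157.5 58.6
side board 0.332 568
plywood zb 5.8 fit slope -0.3279
leather 249 xb mean -88.4 lo -126.7 hi -58.3 yb 32.1
rubber 397 xb mean -153.9 lo -180.1 hi -129.8 yb -41.6
```

View pics/s20.png

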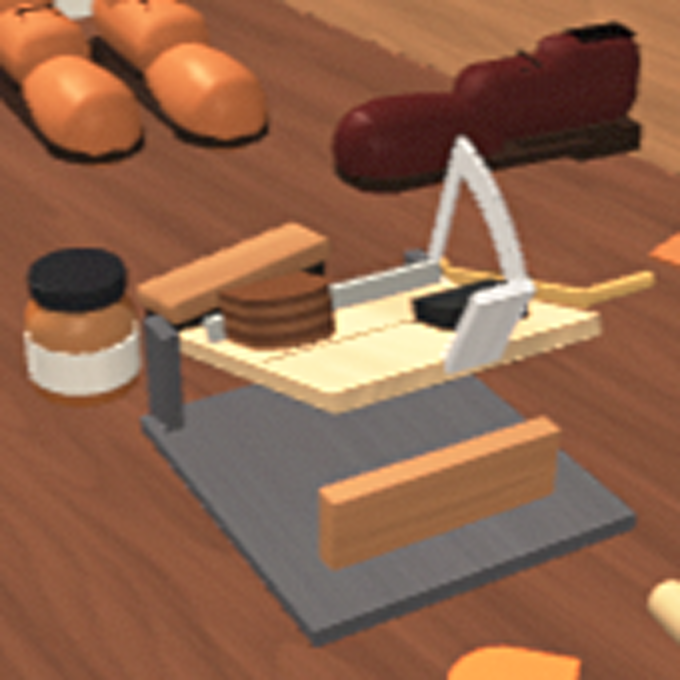

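The final view shows the pointer (440,265)–(590,298), stud to (650,278), lying parallel to the board. The leather heel is on the stop bar at (280,305), the rubber is unmoved at (460,300), and the arm is clear.

```bash
python3 -c "
from workcell import bot
print(bot.sign_off())"
```

```text
the job is handed in; nothing more can be done
None
```

The job is handed in: the leather heel slid down to the stop bar, the rubber heel stayed put, the board stands at about 0.333 rad, and the brass pointer lies parallel to it within about 0.01 rad.

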